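Slide the straightedge up against two posts on the hobby robot's base board

TASK

Slide the long straightedge across the brown hardboard, keeping it flat on the board, until one long edge rests against both of the tall round steel posts at once, ready for a line to be scribed. Leave it lying there, let go, and leave the short straightedge where it is.

Things in the scene. Friction and masses are not known exactly. Their poses are not given: they have to be found in the camera images.
- straightedge: Long aluminium bar, 320 x 60 x 8 mm, 0.3 to 0.6 kg, slides easily on the fixed hardboard (its top 6 mm above the work surface), on the robot's side of the posts. Black handle 90 mm long, 22 wide, 32 tall along its middle, top 40 mm above the underside. Origin: centre of underside; y along the length (within 29 degrees of world y at the start), x across (long edges at +-30 mm), z up.
- post_left: Left (larger y) of two tall upright round steel posts, fixed in the hardboard: 16 mm in diameter, 45 mm tall above the board, 140 to 280 mm apart. Origin: centre of its foot, at the board's top; z up. Not the posts: low white standoffs (16 mm tall) and wide plastic cylinders (38 mm diameter).
- post_right: The right (smaller y) of the two tall round steel posts, the same as the left one.
- short_rule: Short straightedge of the same make, to be left alone: 110 mm long, 60 wide, 8 thick, same handle; lies to the left or right side on the hardboard. Origin: centre of underside; y along the length, z up.

How it is judged:
By the outcome, as a careful person would: the job done as asked, in the order asked, and still so for the second after the job is handed in, with the robot touching nothing.
It also fails if it takes over 32 s, if anything falls off the work surface, if the arm or the gripper's body presses on something with over 40 N, if the wrist force passes 120 N, or if a joint passes its speed limit or range.

ROBOT

A 6-joint arm with a two-finger parallel gripper is mounted at the origin on the work surface. World frame = base frame: x ahead of the robot, y to its left, z up, the work surface at z = 0. Lengths are in m, angles in rad, forces in N, time in s.
With the tool pointing down it reaches from about 0.35 to 0.775 m from the base axis. Payload 7.3 kg.
Tool frame: the origin (TCP) lies at the very end of the fingers, on their centre line; the grasp point (between the pads) lies 19 mm behind it; z points along the fingers, y is the direction in which the jaws open and shut (so a half turn about z gives the same grasp; the last joint's range is limited). The gripper opens to 92 mm and grips with 3 to 60 N. Pads are 19 mm wide; open, the fingers measure 130 mm over their backs; the gripper's body (75 mm by 190 mm) begins 47 mm behind the grasp point.
Start: joints at [-1.265, 0.342, 1.524, -0, 1.275, -0.146], TCP at [0.229, -0.472, 0.227] pointing down, gripper open.
Joint ranges: [-2.53, 2.53], [-0.77, 2.02], [0.04, 2.7], [-1, 4.14], [0.28, 2.66], [-3.11, 3.11]. Speed limits (rad/s): [2.57, 2.57, 3.14, 3.14, 3.14, 3.14].

INTERFACE

Orientations are given as [roll, pitch, yaw] about the fixed x, y, z axes, in that order (R = Rz(yaw) Ry(pitch) Rx(roll)).
In Python, from cell import robot gives the robot as it stands.
- The arm moves only by the shell command python3 -m pendant 'ROWS' [OPENING] [FORCE]. ROWS is JSON, a list of rows, each a list of 2 entries, a list of its own where there are three numbers: the shift along the tool's x, y, z in mm, then the turn about the tool's z in degrees. In form: [[[x, y, z], turn], ...]. A call has 1 to 10 rows; each row is the pose to reach, as a shift and turn from the pose measured when the call began, along the tool's axes at that moment; what a row does not reach only later rows make up. A row lasts 1/12 s, in which the tool goes at most 41.7 mm and 7.16 degrees, less where a joint would pass 70% of its speed; a pose out of reach is approached as far as the arm can. A call with a gripper value outside its range is refused whole. OPENING is the opening, from 0 (shut) to 1 (fully open), set as the call begins (- or left out, the last holds). The fingers move at their own pace and stop on an object; FORCE is the grip in N (left out, the last holds). Time passes only in rows, so rows that repeat a pose let the fingers close. It gives the time, the measured TCP pose, the force and the opening at its end, in the units of the state.
- robot.observe(): the state, without advancing time (a new reading comes with each control period).
- robot.read_camera(name): name is "side" or "top" or "wrist"; returns the picture (384x512x3 uint8, red, green, blue); there is no depth.
- robot.calibration(name): a dict with "vfov" (degrees; the focal length in pixels is half the picture's height over the tangent of half this angle, whatever the lens; pixels are square), "cx", "cy" (the principal point, pixels), "rvec" (rotation vector, rad) and "tvec" (3), from world to camera coordinates, as OpenCV has them. Camera axes: x right, y down, z forward; pixel columns grow to the right and rows downward; lengths in m; the calibration is good to about 2 mm. A picture is of the moment at which its call begins: read the wrist's pose just before it. calibration takes no time and is no camera call; for the wrist camera it gives the pose at the moment of the call.
- robot.hand_in(): hands the job in, once; it reports no verdict.
Trained networks look in the newest picture that a camera, given by its name, has taken for a name from the list of things; names that differ only in an ending like _2 or _b are one class to them, and where a whole thing is asked for, a point or a joint stands for the part that bears it (a point fixed in the world has none). Each returns a list of dicts, best first, with "p" (0 to 1); they miss things now and then, are a little off and sometimes report something else, mostly with a low value. They report only what shows in the picture. A call takes as long as a camera call.
- robot.find_in(camera, query): "xy" ([column, row] as shares, 0 to 1, of the picture: columns of its width, rows of its height, amid what is visible of it).
The state is a dict: "time": time; "qpos": joint angles; "qvel": joint speeds; "joint_efforts": joint torques, N m; "tool_pos": TCP position; "tool_rot": TCP orientation; "contact_force": force on the tool from outside, world axes, zero at the start; "torque": the same for the moment, N m; "opening": finger opening in m.
Only numpy, scipy, OpenCV 4.12 (cv2) and the standard library are available. Lean on these libraries where they do the work, as an engineer would, in place of code of your own. Each camera call takes 0.05 s, during which the arm holds its last target.

## Working session

There is one attempt and no reset: what is moved stays moved. The work goes in short steps, Python scripts to look and compute and a shell command to move; the robot and the scene stay as the last step left them, time stands still between calls to the robot, and variables do not carry over. Pictures are saved under pics/ and viewed, and the job is handed in when it is done.

```bash
mkdir -p pics; ls; python3 - <<'E'
from cell import robot
import cv2
s=robot.observe();print(s)
for c in("top","side"):
    im=robot.read_camera(c);cv2.imwrite(f"pics/{c}0.png",im[:,:,::-1])
    print(c,robot.calibration(c))
    for q in("straightedge","post_left","post_right","short_rule"):
        print(q,[(round(d["p"],2),round(d["xy"][0]*512),round(d["xy"][1]*384)) for d in robot.find_in(c,q)][:4])
E
```

```text
pics
{'time': 0.0, 'qpos': array([-1.26497258e+00,  3.42717922e-01,  1.52504834e+00,  4.09215323e-05,
        1.27543616e+00, -1.46024614e-01]), 'qvel': array([-1.27198317e-03,  1.40730218e-05, -6.43857163e-04,  1.26101076e-03,
        9.54271451e-04,  4.49176224e-05]), 'joint_efforts': array([ 4.24100808e-04, -4.31242847e+01, -2.44217992e+01,  7.18708523e-02,
        5.59060683e-02, -1.13161075e-04]), 'tool_pos': array([ 0.22911848, -0.47188563,  0.22603655]), 'tool_rot': array([-3.14000571e+00, -2.72945450e-04,  4.51836206e-01]), 'contact_force': array([-0.42758587,  0.78424087,  0.4898775 ]), 'torque': array([-0.00093673, -0.03178701,  0.01948794]), 'opening': 0.09156745376837198}
top {'vfov': 47.892667716238186, 'cx': 255.91881777310746, 'cy': 189.77520454601765, 'rvec': array([ 2.25913549, -1.94541509,  0.20262045]), 'tvec': array([-0.07749381,  0.5725051 ,  0.89324582])}
straightedge [(0.89, 214, 250)]
post_left []
post_right [(0.6, 311, 149)]
short_rule [(0.94, 413, 243)]
side {'vfov': 53.23521073741454, 'cx': 255.27746666915036, 'cy': 190.96539423252466, 'rvec': array([ 0.52621515, -2.68153882,  1.21702328]), 'tvec': array([0.51805255, 0.18945782, 0.72178522])}
straightedge [(0.59, 295, 261)]
post_left [(0.7, 195, 219)]
post_right [(0.45, 222, 159)]
short_rule [(0.83, 313, 128)]
```

View pics/top0.png

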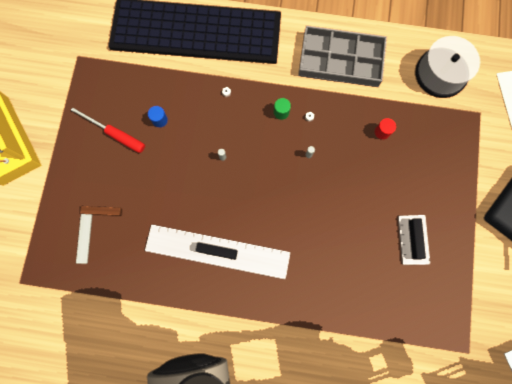

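View pics/side0.png

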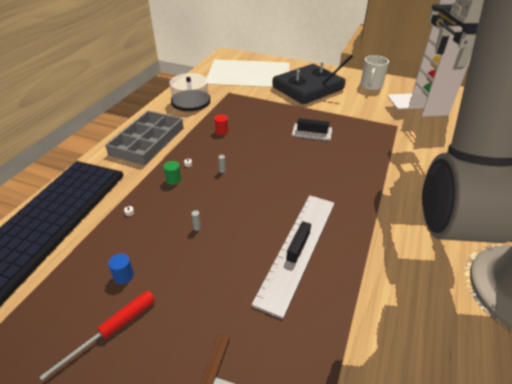

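The top view shows the straightedge centred near (217,251). The two tall posts are at about (222,155) and (311,151), and the short rule is at (414,240). The side view shows the posts at (196,220) and (222,164). Next I'll zoom in for accuracy.

```bash
cat > h.py <<'E'
import numpy as np,cv2
from cell import robot
def cam(n):
    c=robot.calibration(n);f=192/np.tan(np.radians(c["vfov"]/2))
    K=np.array([[f,0,c["cx"]],[0,f,c["cy"]],[0,0,1]]);R,_=cv2.Rodrigues(np.array(c["rvec"]));return K,R,np.array(c["tvec"])
def onz(n,px,z,C=None):
    K,R,t=C or cam(n);px=np.atleast_2d(px).astype(float)
    d=(R.T@np.linalg.inv(K)@np.c_[px,np.ones(len(px))].T).T;o=-R.T@t
    return o+d*((z-o[2])/d[:,2])[:,None]
def proj(n,P,C=None):
    K,R,t=C or cam(n);return cv2.projectPoints(np.atleast_2d(np.array(P,float)),cv2.Rodrigues(R)[0],t,K,None)[0][:,0]
E
python3 - <<'E'
from h import *
t=cv2.imread("pics/top0.png");s=cv2.imread("pics/side0.png")
a=cv2.resize(t[135:175,205:325],None,fx=6,fy=6,interpolation=cv2.INTER_CUBIC)
b=cv2.resize(s[145:240,180:240],None,fx=6,fy=6,interpolation=cv2.INTER_CUBIC)
cv2.imwrite("pics/za.png",a);cv2.imwrite("pics/zb.png",b)
# straightedge mask in top
hsv=cv2.cvtColor(t,cv2.COLOR_BGR2HSV)
m=((hsv[:,:,1]<60)&(hsv[:,:,2]>150)).astype(np.uint8)
n,l,st,ce=cv2.connectedComponentsWithStats(m)
k=l[235,180];print(st[k])
c,_=cv2.findContours((l==k).astype(np.uint8),cv2.RETR_EXTERNAL,cv2.CHAIN_APPROX_NONE)
p=onz("top",max(c,key=len)[:,0].astype(float),.014)[:,:2]
(r)=cv2.minAreaRect((p*1000).astype(np.float32));print(r,cv2.boxPoints(r))
k=l[250,405];c,_=cv2.findContours((l==k).astype(np.uint8),cv2.RETR_EXTERNAL,cv2.CHAIN_APPROX_NONE)
p=onz("top",max(c,key=len)[:,0].astype(float),.014)[:,:2];print(cv2.minAreaRect((p*1000).astype(np.float32)))
print(proj("top",[0.5,0,0]))
E
```

```text
[ 145  225  145   54 3520]
((434.9701843261719, 74.86483001708984), (321.35198974609375, 61.22923278808594), 87.32304382324219) [[396.88464  -84.20598 ]
 [458.04706  -87.065674]
 [473.05573  233.93564 ]
 [411.8933   236.79533 ]]
((527.0785522460938, -359.92828369140625), (110.78974151611328, 60.697845458984375), 9.548986434936523)
[[254.43235358 228.21909634]]
```

View pics/za.png

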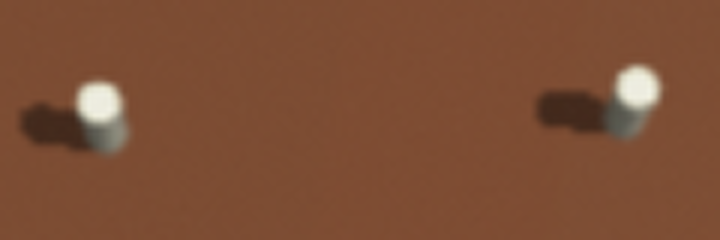

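View pics/zb.png

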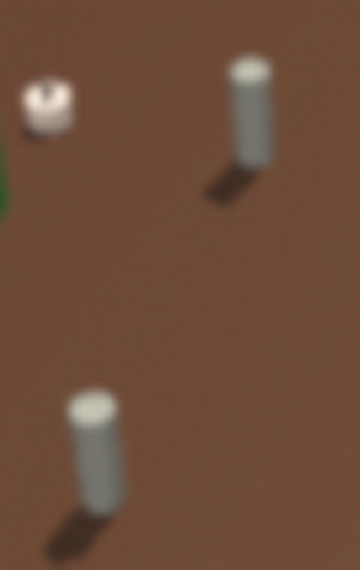

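```bash
python3 - <<'E'
from h import *
L=onz("top",[[221.1,151.6],[311,149.3]],.051);S=onz("side",[[195.1,212.6],[221.3,156.6]],.051)
print(L,S)
t=cv2.imread("pics/top0.png");s=cv2.imread("pics/side0.png")
g=cv2.cvtColor(t,cv2.COLOR_BGR2GRAY)
# handle center at z=.046
m=((g<45)).astype(np.uint8);m[:225]=0;m[270:]=0;m[:,:185]=0;m[:,250:]=0
n,l,st,ce=cv2.connectedComponentsWithStats(m);k=1+np.argmax(st[1:,4]);c,_=cv2.findContours((l==k).astype(np.uint8),cv2.RETR_EXTERNAL,cv2.CHAIN_APPROX_NONE)
p=onz("top",c[0][:,0].astype(float),.046)[:,:2];print(st[k],cv2.minAreaRect((p*1000).astype(np.float32)))
# reproject estimated bar corners into side
for z in (.014,): print(proj("side",[[.397,-.084,z],[.458,-.087,z],[.473,.234,z],[.412,.237,z]]))
o=robot.observe();print(o['tool_pos'],np.degrees(o['tool_rot']))
P=L[:,:2];d=P[0]-P[1];print(np.degrees(np.arctan2(-d[0],d[1])),np.linalg.norm(d))
P=S[:,:2];d=P[0]-P[1];print(np.degrees(np.arctan2(-d[0],d[1])),np.linalg.norm(d))
E
```

```text
[[ 0.65480401  0.09950228  0.051     ]
 [ 0.69047383 -0.10099002  0.051     ]] [[ 0.65526031  0.09798251  0.051     ]
 [ 0.69093645 -0.10128179  0.051     ]]
[197 244  39  15 300] ((433.9989929199219, 74.48966979980469), (84.95446014404297, 16.417682647705078), 87.32329559326172)
[[334.21482317 202.88921429]
 [308.95218143 195.29681841]
 [250.75477656 304.79958677]
 [282.76700638 318.06405673]]
[ 0.22923301 -0.4722934   0.22670724] [-1.79999826e+02 -1.32160281e-03  2.58857961e+01]
10.088008317440128 0.2036406140977812
10.150647117081084 0.20243283043111007
```

```bash
python3 -m pendant '[[[15,-14,0],-3],[[43,-41,5],-10],[[72,-69,10],-17],[[101,-97,15],-24],[[130,-124,20],-31],[[159,-151,25],-38],[[188,-179,30],-45],[[217,-206,35],-51],[[246,-234,40],-56],[[275,-261,45],-61]]' 1 20
python3 - <<'E'
from h import *
o=robot.observe();R=cv2.Rodrigues(np.zeros(3))[0]
from scipy.spatial.transform import Rotation as Q
R=Q.from_euler('xyz',o['tool_rot']).as_matrix()
print(o['tool_pos'],np.degrees(o['tool_rot']),R.T@(np.array([.4345,.0748,.120])-o['tool_pos'])*1000)
E
```

```text
time: 1.33
tool_pos: [0.3629, -0.1156, 0.1818]
tool_rot: [3.141, 0.0, 1.52]
contact_force: [2.0, -0.2, 0.4]
opening: 0.0918
[ 0.362948   -0.11559265  0.18181395] [1.79946839e+02 2.28764829e-02 8.71137204e+01] [193.77870519  61.81693352  61.79397122]
```

```bash
python3 -m pendant '[[[30,10,10],0],[[65,20,20],0],[[100,32,32],0],[[135,43,43],0],[[170,54,54],0],[[188,60,60],0],[[194,62,62],0],[[194,62,62],0]]'
cat >> h.py <<'E'
from scipy.spatial.transform import Rotation as Q
def to(x,y,z):
    o=robot.observe();R=Q.from_euler('xyz',o['tool_rot']).as_matrix()
    print(o['tool_pos'],np.degrees(o['tool_rot']),"delta",R.T@(np.array([x,y,z])-o['tool_pos'])*1000, o['contact_force'],o['opening'])
E
python3 - <<'E'
from h import *
C=cam("wrist");im=robot.read_camera("wrist");cv2.imwrite("pics/w1.png",im[:,:,::-1])
print(robot.find_in("wrist","straightedge")[:2])
to(.4345,.0748,.022)
a=np.radians(-2.68);R=np.array([[np.cos(a),-np.sin(a)],[np.sin(a),np.cos(a)]])
v=im[:,:,::-1].copy()
for hx,hy,z in((.03,.16,.014),(.011,.045,.046)):
    q=[np.r_[R@[sx*hx,sy*hy]+[.4345,.0748],z] for sx,sy in((1,1),(1,-1),(-1,-1),(-1,1))]
    cv2.polylines(v,[np.int32(proj("wrist",q,C).round())],True,(0,0,255),1)
cv2.imwrite("pics/w1o.png",v)
E
```

```text
time: 2.0
tool_pos: [0.4346, 0.076, 0.1193]
tool_rot: [-3.141, 0.0, 1.523]
contact_force: [-0.1, -0.3, 0.1]
opening: 0.0919
[{'xy': [0.5012, 0.3529], 'p': 0.56}]
[0.43450259 0.07433914 0.12000018] [1.79952619e+02 4.62806470e-02 8.71265352e+01] delta [ 0.53931234 -0.10672893 97.99971821] [-0.17105527  0.40240302 -0.5640293 ] 0.09207005520025163
```

View pics/w1o.png

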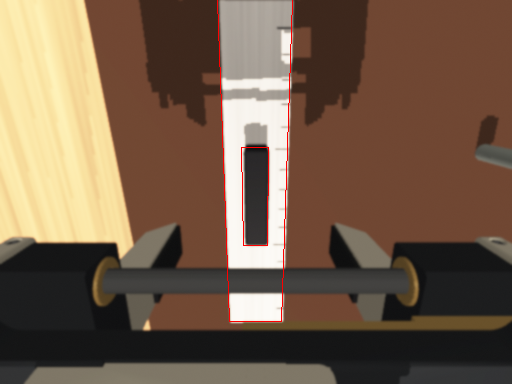

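The model overlay matches the bar and handle, with the handle at about (256,196). I'll descend and grip.

```bash
python3 -m pendant '[[[0,0,20],0],[[0,0,50],0],[[0,0,75],0],[[0,0,90],0],[[0,0,97],0],[[0,0,98],0],[[0,0,98],0]]' 1 12
python3 -m pendant '[[[0,0,0],0],[[0,0,0],0],[[0,0,0],0],[[0,0,0],0],[[0,0,0],0],[[0,0,0],0],[[0,0,0],0],[[0,0,0],0]]' 0 12
python3 - <<'E'
from h import *
# short of contact by 6 mm: 44 from post line
c=np.array([.673,-.0012])+np.array([-.9845,-.1757])*.046
to(*c,.022)
E
```

```text
time: 2.68
tool_pos: [0.4349, 0.0734, 0.0225]
tool_rot: [3.14, 0.001, 1.519]
contact_force: [-0.4, 0.4, 0.6]
opening: 0.0921
time: 3.35
tool_pos: [0.4349, 0.0735, 0.0226]
tool_rot: [3.14, 0.001, 1.519]
contact_force: [0.1, 0.2, -0.2]
opening: 0.0431
[0.4348947  0.07348867 0.02256049] [1.79924046e+02 4.71387722e-02 8.70524325e+01] delta [-72.7457639  196.81845586   0.88125531] [ 0.09419949  0.24141107 -0.19687477] 0.043053570802793234
```

Still closing (43 mm), so I'll wait a little longer.

```bash
python3 -m pendant '[[[0,0,0],0],[[0,0,0],0],[[0,0,0],0],[[0,0,0],0],[[0,0,0],0],[[0,0,0],0],[[0,0,0],0]]' 0 12
python3 - <<'E'
from h import *
c=np.array([.673,-.0012])+np.array([-.9845,-.1757])*.046
to(*c,.022)
E
```

```text
time: 3.93
tool_pos: [0.4349, 0.0735, 0.0225]
tool_rot: [3.14, 0.001, 1.519]
contact_force: [-0.4, 0.3, 0.0]
opening: 0.0221
[0.43491003 0.07350291 0.02252518] [1.79923971e+02 4.86877786e-02 8.70586293e+01] delta [-72.78207142 196.79605185   0.84816991] [-0.41248139  0.30822681  0.03837109] 0.022138330444008137
```

```bash
python3 -m pendant '[[[-4,10,0],-1],[[-11,28,0],-2.5],[[-18,48,0],-4],[[-25,68,0],-5.5],[[-32,88,0],-7],[[-39,108,0],-8.5],[[-47,128,0],-10],[[-53,144,0],-11],[[-57,155,0],-12],[[-58,158,0],-13]]'
python3 - <<'E'
from h import *
c=np.array([.673,-.0012])+np.array([-.9845,-.1757])*.046
to(*c,.0225)
im=robot.read_camera("top");cv2.imwrite("pics/top1.png",im[:,:,::-1])
im=robot.read_camera("side");cv2.imwrite("pics/side1.png",im[:,:,::-1])
E
```

```text
time: 4.77
tool_pos: [0.5911, 0.0066, 0.0224]
tool_rot: [3.14, 0.001, 1.746]
contact_force: [-0.4, 1.0, 1.8]
opening: 0.0218
[0.591068   0.00658737 0.02242028] [1.79897896e+02 7.95765911e-02 1.00057060e+02] delta [-2.20250866e+01  3.33106775e+01  1.02336007e-02] [-0.41957958  1.02468307  1.83793566] 0.02179591746676526
```

View pics/top1.png

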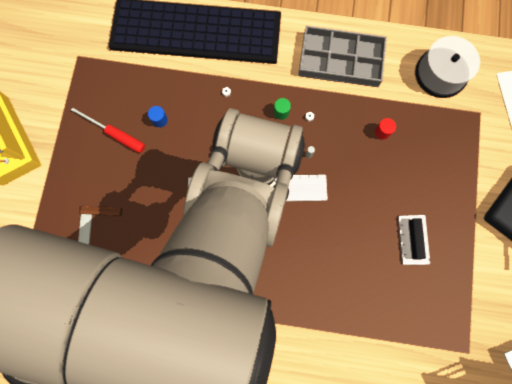

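View pics/side1.png

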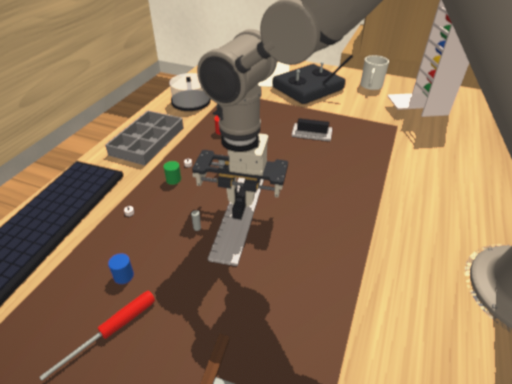

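Gripped and moving cleanly: the right post is at (311,151) in the top view and the left post at (196,220) in the side view, with the bar just short of both. I'll close the gap gently.

```bash
python3 -m pendant '[[[-5,6,0],0],[[-11,14,0],0],[[-17,22,0],0],[[-21,28,0],0],[[-22,32,0],0],[[-22,34,0],0],[[-22,36,0],0],[[-22,37,0],0],[[-22,37,0],0]]' 0 8
python3 - <<'E'
from h import *
c=np.array([.673,-.0012])+np.array([-.9845,-.1757])*.038
to(*c,.0225)
C=cam("wrist");im=robot.read_camera("wrist");cv2.imwrite("pics/w2.png",im[:,:,::-1])
E
```

```text
time: 5.62
tool_pos: [0.6299, -0.0076, 0.0224]
tool_rot: [3.141, 0.001, 1.747]
contact_force: [0.1, -0.4, -1.8]
opening: 0.0215
[ 0.62988678 -0.00760822  0.0223736 ] [1.79963154e+02 5.42508428e-02 1.00073238e+02] delta [-1.26171487  5.56745399 -0.12162404] [ 0.06810627 -0.40922139 -1.7768396 ] 0.02149499178340327
```

View pics/w2.png

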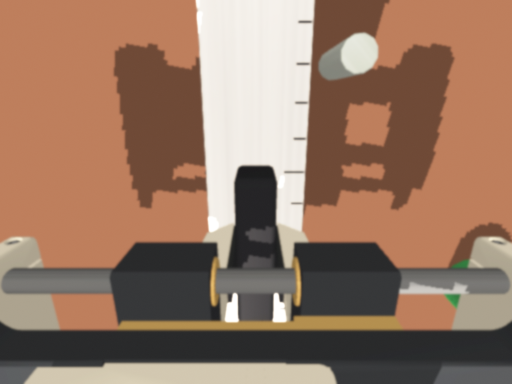

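The left post at (330,70) is about 6 mm clear of the bar edge at (309,70), which matches the estimate. I'll push on slowly with a light grip.

```bash
python3 -m pendant '[[[0,1,0],0],[[0,2,0],0],[[0,3,0],0],[[0,4,0],0],[[0,5,0],0],[[0,5.5,0],0],[[0,5.5,0],0]]' 0 4
python3 -m pendant '[[[0,0.5,0],0],[[0,1,0],0],[[0,1,0],0]]'
python3 - <<'E'
from h import *
c=np.array([.673,-.0012])+np.array([-.9845,-.1757])*.038
to(*c,.0225)
C=cam("wrist");im=robot.read_camera("wrist");cv2.imwrite("pics/w3.png",im[:,:,::-1])
E
```

```text
time: 6.25
tool_pos: [0.6353, -0.0067, 0.0223]
tool_rot: [3.141, 0.001, 1.747]
contact_force: [-1.0, -0.4, 0.0]
opening: 0.0218
time: 6.5
tool_pos: [0.6355, -0.0067, 0.0224]
tool_rot: [-3.14, 0.001, 1.747]
contact_force: [-4.6, -1.3, 1.6]
opening: 0.0221
[ 0.63549882 -0.00670892  0.02235218] [-1.79924841e+02  4.80005258e-02  1.00084414e+02] delta [-1.16555459 -0.11586679 -0.14669342] [-4.5888782  -1.29756594  1.605293  ] 0.022117578148699257
```

View pics/w3.png

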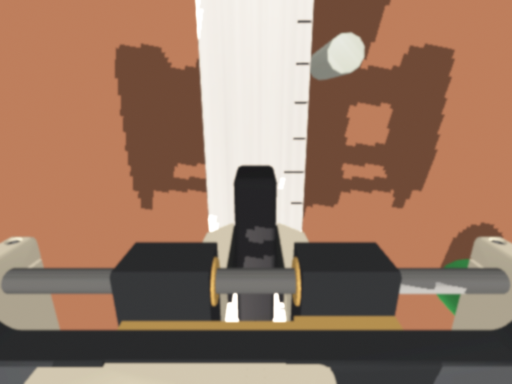

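```bash
python3 -m pendant '[[[0,0.5,0],0],[[0,1,0],0],[[0,1.5,0],0],[[0,1.5,0],0]]' 0 3
python3 -m pendant '[[[0,0.5,0],0],[[0,1,0],0],[[0,1.5,0],0],[[0,1.5,0],0]]'
python3 - <<'E'
from h import *
o=robot.observe();print(o['torque'],o['contact_force'])
to(.6355,-.0067,.0225)
im=robot.read_camera("wrist");cv2.imwrite("pics/w4.png",im[:,:,::-1])
im=robot.read_camera("side");cv2.imwrite("pics/side2.png",im[:,:,::-1])
im=robot.read_camera("top");cv2.imwrite("pics/top2.png",im[:,:,::-1])
a=cv2.imread("pics/top2.png")[130:220,190:340];b=cv2.imread("pics/side2.png")[140:260,180:300]
cv2.imwrite("pics/z2a.png",cv2.resize(a,None,fx=5,fy=5,interpolation=3));cv2.imwrite("pics/z2b.png",cv2.resize(b,None,fx=5,fy=5,interpolation=3))
E
```

```text
time: 6.88
tool_pos: [0.6362, -0.0066, 0.0223]
tool_rot: [-3.139, 0.001, 1.747]
contact_force: [-5.7, -2.5, 1.9]
opening: 0.0238
time: 7.22
tool_pos: [0.637, -0.0064, 0.0223]
tool_rot: [-3.137, 0.0, 1.747]
contact_force: [-6.2, -1.7, 1.7]
opening: 0.0255
[-0.25417502  0.8858531   0.08176746] [-6.19587152 -1.68807663  1.72681161]
[ 0.63699732 -0.00639402  0.02226117] [-1.79722355e+02  2.12906641e-02  1.00080028e+02] delta [-0.03927994 -1.52890291 -0.23141169] [-6.19587152 -1.68807663  1.72681161] 0.025480998823754895
```

View pics/z2a.png

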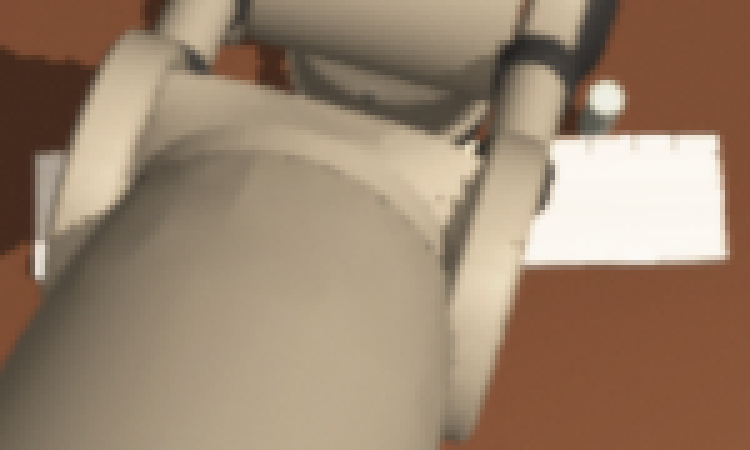

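View pics/z2b.png

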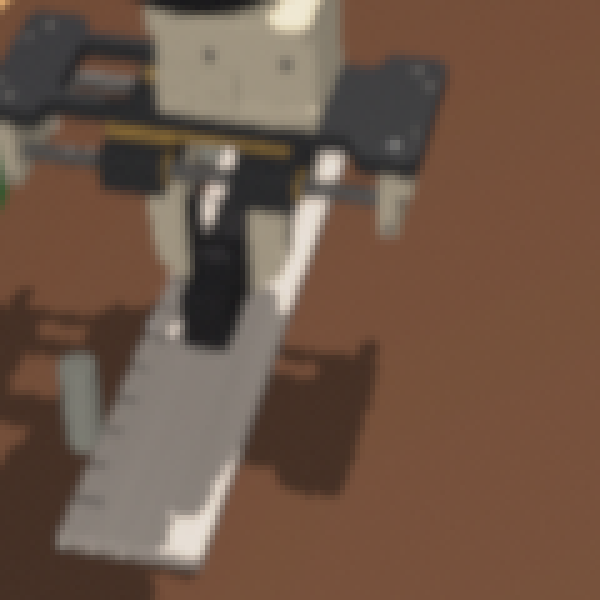

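Both fingers are now compliant. The opening grew from 22 to 25.5 mm at a steady force of about 6 N, so the bar is stopped. The bar edge meets the right post at (595,130) and the left post at (95,445) in the zoomed views. I'll release, rise and clear the view.

```bash
python3 -m pendant '[[[0,0,0],0],[[0,0,0],0],[[0,0,0],0],[[0,0,0],0],[[0,0,0],0],[[0,0,0],0]]' 0.6 3
python3 -m pendant '[[[0,0,-8],0],[[0,0,-25],0],[[0,0,-50],0],[[0,0,-80],0],[[0,0,-110],0],[[0,0,-130],0],[[0,0,-140],0]]'
python3 - <<'E'
from h import *
to(.45,-.30,.20)
im=robot.read_camera("wrist");cv2.imwrite("pics/w5.png",im[:,:,::-1])
E
```

```text
time: 7.87
tool_pos: [0.6371, -0.0063, 0.0223]
tool_rot: [-3.137, 0.0, 1.747]
contact_force: [-0.6, -0.5, -0.2]
opening: 0.0545
time: 8.45
tool_pos: [0.6392, -0.0063, 0.1667]
tool_rot: [3.14, 0.002, 1.747]
contact_force: [0.6, 0.0, -0.0]
opening: 0.0551
[ 0.63921197 -0.006318    0.16666004] [1.79914305e+02 1.28746961e-01 1.00086130e+02] delta [-256.08120173 -237.6706015   -33.12012786] [ 0.59294123  0.00062674 -0.01744876] 0.05508617356810233
```

View pics/w5.png

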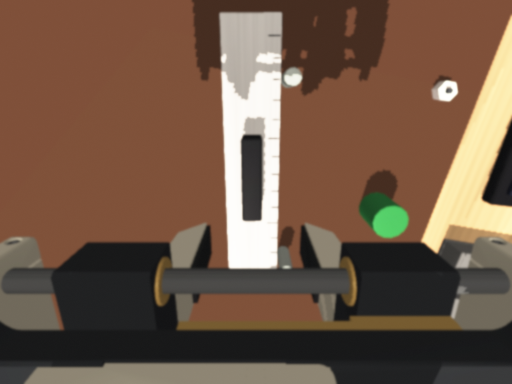

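The bar lies free against the left post at (288,80), and the right post is partly visible at (285,260). I'll move the arm aside for a clear check.

```bash
python3 -m pendant '[[[-15,-15,-5],0],[[-42,-40,-10],0],[[-69,-65,-15],0],[[-96,-90,-20],0],[[-123,-115,-25],0],[[-150,-140,-30],0],[[-177,-165,-33],0],[[-204,-190,-33],0],[[-231,-215,-33],0],[[-256,-237,-33],0]]'
python3 -m pendant '[[[-15,-10,0],0],[[-40,-25,0],0],[[-60,-35,0],0],[[-80,-45,0],0],[[-80,-45,0],0]]'
python3 - <<'E'
from h import *
for n in("top","side"):
    im=robot.read_camera(n)[:,:,::-1].copy();cv2.imwrite(f"pics/{n}3.png",im)
t=cv2.imread("pics/top3.png");hsv=cv2.cvtColor(t,cv2.COLOR_BGR2HSV)
m=((hsv[:,:,1]<60)&(hsv[:,:,2]>150)).astype(np.uint8)
n,l,st,ce=cv2.connectedComponentsWithStats(m)
for k in range(1,n):
    if st[k,4]>800:
        c,_=cv2.findContours((l==k).astype(np.uint8),cv2.RETR_EXTERNAL,cv2.CHAIN_APPROX_NONE)
        p=onz("top",max(c,key=len)[:,0].astype(float),.014)[:,:2];r=cv2.minAreaRect((p*1000).astype(np.float32))
        if 55<min(r[1])<75:print(st[k],r)
cv2.imwrite("pics/z3a.png",cv2.resize(t[130:220,180:340],None,fx=5,fy=5,interpolation=3))
s=cv2.imread("pics/side3.png");cv2.imwrite("pics/z3b.png",cv2.resize(s[140:260,180:300],None,fx=5,fy=5,interpolation=3))
E
```

```text
time: 9.33
tool_pos: [0.449, -0.301, 0.199]
tool_rot: [3.141, 0.001, 1.746]
contact_force: [-0.5, -1.5, -0.5]
opening: 0.0552
time: 9.75
tool_pos: [0.4169, -0.3908, 0.1976]
tool_rot: [-3.141, 0.001, 1.743]
contact_force: [-0.3, 0.6, -0.2]
opening: 0.055
[ 197  157  138   29 3064] ((635.1541137695312, -6.24169921875), (62.149845123291016, 320.0495300292969), 10.203551292419434)
```

View pics/z3a.png

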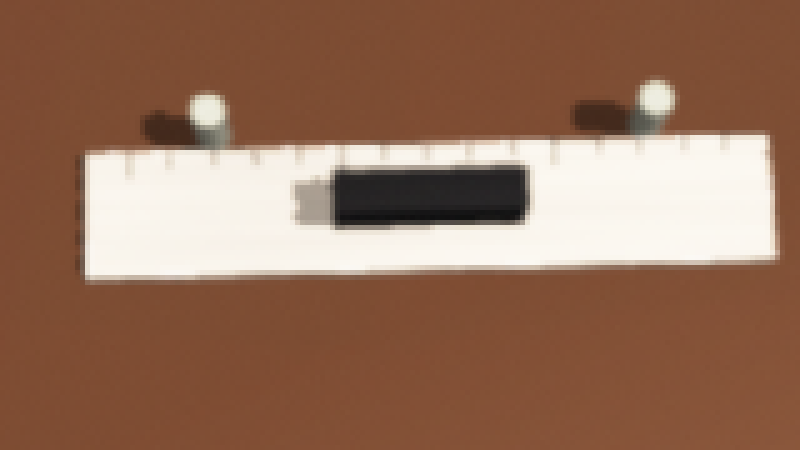

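View pics/z3b.png

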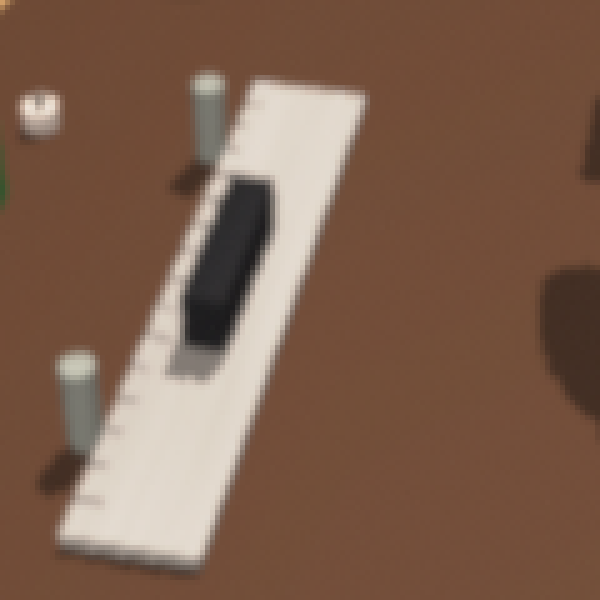

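View pics/top3.png

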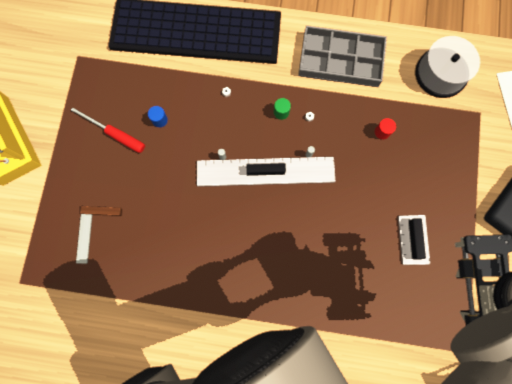

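```bash
python3 -c "
from cell import robot
print(robot.observe()['time'],robot.observe()['contact_force']);print(robot.hand_in())"
```

```text
9.85 [ 0.14062141  1.14280292 -0.26154735]
the job is handed in; nothing more can be done
None
```

The long straightedge is lying flat on the board with one long edge against both tall steel posts. I released it, moved the arm clear and handed the job in at about 9.9 s.

I gripped it by the handle, slid it across the board while turning it about 13°, and pushed gently with a 3–4 N grip until it stopped. The push held at about 6 N while the fingers gave way.

**Angle:** after release, the bar measured 10.2° in the top camera. The line through the posts measured 10.1° from both cameras.

**Position:** the bar's centre is within about 2 mm of where I aimed, nearly all of it along the bar's length. Across the bar it agrees to within 0.5 mm. Both posts sit well inside the bar's length, with no visible gap in either view. The cameras are only good to about 2 mm, so the contact itself rests mainly on the push.

**Short straightedge:** by eye it is where it was in the first picture. My script's measurement missed it in the last picture, so I have no number for that.

No check failed or disagreed.

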